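# Lock the tube rack on the shaker

### The arm

A 7-joint arm with a two-finger parallel gripper is mounted at the origin on the work surface. World frame = base frame: x ahead of the robot, y to its left, z up, the work surface at z = 0. Lengths are in mm, angles in rad, forces in N, time in s.
With the tool pointing down it reaches from about 350 to 900 mm from the base axis. Payload 19.9 kg.
Tool frame: the origin (TCP) lies at the very end of the fingers, on their centre line; the grasp point (between the pads) lies bot.tcp_to_grasp behind it (bot.tcp_to_grasp is the distance from the TCP to the grasp point, in mm); z points along the fingers, x is the direction in which the jaws open and shut, and the axes are right-handed (so a half turn about z gives the same grasp; the last joint's range is limited). The gripper opens to 94 mm and grips with 3 to 60 N. Pads are 16 mm wide; open, the fingers measure 119 mm over their backs; the gripper's body (75 mm by 177 mm) begins 78 mm behind the grasp point.
Start: joints at [1.3, 0.417, -0.01, 1.614, 0.005, 1.111, -0.053], TCP at [141.75, -608.692, 205.425] pointing down, gripper open.
Joint ranges: [-2.81, 2.81], [-0.39, 2.02], [-1.27, 1.25], [0.06, 2.57], [-1.19, 4.33], [0.19, 2], [-2.82, 2.82]. Speed limits (rad/s): [1.89, 1.89, 2.39, 2.39, 3.01, 3.01, 3.01].

### API

Orientations are given as a unit quaternion [w, x, y, z].
In Python, from workcell import bot, snapshot, nets gives the robot as it stands. The module is installed in compiled form; this text tells all that it offers.
- The arm moves only by the tool move_arm, never from a script. Its argument "commands" is a list of rows, each a list of 6 numbers: the shift along the tool's x, y, z in mm, then the turn, a rotation vector about the tool's x, y, z in rad. A call has 1 to 12 rows; each row shifts and turns the commanded pose from where the row before left it, along the tool's axes as they then stand; what a row does not reach is not made up. A row lasts 1/8 s, in which the tool goes at most 62.5 mm and 10.7 degrees, less where a joint would pass 70% of its speed; a pose out of reach is approached as far as the arm can. A call is refused whole if a number of a shift passes 62.5 or a number of a turn 0.188, either way. A call with a gripper value outside its range is refused whole. "claw" is the gripper's target within -1 to 1 (shut at 1, half-way at 0, fully open at -1), set as the call begins (left out, the last holds). The fingers move at their own pace and stop on an object; the grip force is fixed at half the most. Time passes only in rows, so rows that do not move let the fingers close. It gives the time, the measured TCP pose, the force and the opening at its end, in the units of the state.
- bot.get_state(): the state, without advancing time (a new reading comes with each control period).
- snapshot(name): name is "scene" or "side" or "wrist"; returns a dict with "image" (480x640x3 uint8, red, green, blue), "depth" (480x640 float32, mm along the optical axis (not along the pixel's ray), 0 where there is no reading), "fovy" (degrees; the focal length in pixels is half the picture's height over the tangent of half this angle, whatever the lens; pixels are square), "cx", "cy" (the principal point, pixels), "k1" (the pictures are not rectified: a ray, as slopes to the right and down, at radius r is drawn at 1 + k1 r^2 times it, then the intrinsics apply), "rvec" (rotation vector, rad) and "tvec" (3), from world to camera coordinates, as OpenCV has them. Camera axes: x right, y down, z forward; pixel columns grow to the right and rows downward; lengths in mm; the calibration is good to about 2 mm. A picture is of the moment at which its call begins.
- bot.hand_in(): hands the job in, once; it reports no verdict.
Trained networks look in the newest picture that a camera, given by its name, has taken for a name from the list of things; names that differ only in an ending like _2 or _b are one class to them, and where a whole thing is asked for, a point or a joint stands for the part that bears it (a point fixed in the world has none). Each returns a list of dicts, best first, with "conf" (0 to 1); they miss things now and then, are a little off and sometimes report something else, mostly with a low value. They report only what shows in the picture. A call takes as long as a camera call. They do not tell look-alikes from the thing itself.
- nets.recognise(query, camera): "pixel" ([column, row] in pixels, amid what is visible of it).
The state is a dict: "clock": time; "q": joint angles; "qd": joint speeds; "effort": joint torques, N m; "tool_pos": TCP position; "ee_rot": TCP orientation; "wrist_force": force on the tool from outside, world axes, zero at the start; "wrist_torque": the same for the moment, N m; "gripper_width": finger opening in mm.
Only numpy, scipy, OpenCV 4.12 (cv2) and the standard library are available. Lean on these libraries where they do the work, as an engineer would, in place of code of your own. Each camera call takes 0.05 s, during which the arm holds its last target. There are 200 camera calls.

### The job

Get the loaded tube rack locked down on the shaker: with the fingertips, push the rack along between its guide rails until it is fully home against the stop, then push the clamp's red handle over and down, past its dead point, until it snaps into lock with its rubber foot pressing on the rack's lip. Only push: do not lift or tip the rack, and leave the flasks, tubes, beaker and wash bottle standing where they are.

Things in the scene. Friction and masses are not known exactly. Their poses are not given: they have to be found in the camera images.
- shaker: Low white orbital shaker, fixed, 260 x 300 mm, with a control ledge out to x = -170 mm. Origin: centre of its underside, on the bench. x runs along the rack's slide way to the stop, y towards the clamp, z up. Flat platform top at z = 95 mm. On it two steel guide rails along x, 10 mm high, at y = -138 and +8 mm.
- stop_face (a point): Middle of the face of the steel stop at the far end of the rails, 11 mm above the platform; axes as the shaker's, fixed to it at x = 105, y = -65, z = 106 mm. The stop is 150 mm wide and 22 mm high. The rack is home when its +x end touches this face.
- rack: White rack with 12 capped tubes, loose, about 0.7 kg, between the rails (2 mm play each side). Origin: centre of its underside; axes as the shaker's. Base plate 116 (x) x 136 (y) x 14 mm, sticking out 24 mm at each y side as a low lip; tube block on it 116 x 88 mm, its top 60 mm up; caps 94 mm up. Fully home at x = 47, y = -65, z = 95 mm in the shaker's frame; starts 20 to 55 mm short.
- rack_end (a point): Point on the rack's upright -x end wall (the face to push on towards +x), at the middle of its 88 mm width and 37 mm above the rack's underside; axes as the rack's.
- clamp_handle (a joint): Angle (rad) of the clamp's handle against its arm, which moves too (four-bar toggle): 1.75 to 2.05 open, as at the start; 0.46 the foot meets the lip; 0.1 dead point; 0 locked on its stop. 1 to 3 N moves it and it stays where left, but from 0.46 on it springs back, at most about 9 N at clamp_grip (near 0.3); past the dead point it snaps to 0 and stays.
- clamp_pivot (a point): Pivot of the clamp's arm; axes as the shaker's, fixed to it at x = 47, y = 49, z = 141 mm. The clamp works in the y-z plane through this point: arm to -y over the rack's +y lip, handle to +y, out over the platform's edge. The steel clamp base below is 44 x 68 mm. The handle's own pivot goes from y = +22, z = -21 mm (open) to y = +30, z = +4 mm (locked), seen from here.
- clamp_grip (a point): On the centre line of the round red handle grip (19 mm thick, 80 mm long), 22 mm from its outer end; from the handle's pivot 100 mm out and 6 mm to the upper side. y axis: out along the handle; z: square to it, out of the side to push on. Seen from clamp_pivot: about y = 65, z = 70 mm open (handle some 60 degrees above level); swings to +y and down to y = 130, z = 4 mm locked (about level).
- clamp_foot: Black rubber foot (15 mm thick, spring-loaded) on the clamp's arm, which comes down on the rack's +y lip. Origin: on the arm, 38 mm above the foot's underside.
- flask_50: Small volumetric flask with blue stopper, 47 mm wide, 142 mm tall, bystander. Origin: centre of its underside.
- flask_100: Volumetric flask with white stopper, 58 mm wide, 168 mm tall, bystander. Origin: centre of its underside.
- tube_red: Standing sample tube with red cap, 30 mm wide, 84 mm tall, bystander. Origin: centre of its underside.
- tube_blue: Standing sample tube with blue cap, 30 mm wide, 84 mm tall, bystander. Origin: centre of its underside.
- beaker: Glass beaker, 68 mm wide, 90 mm tall, bystander. Origin: centre of its underside.
- wash_bottle: White wash bottle with red cap and bent spout, 64 mm wide, 168 mm tall, bystander. Origin: centre of its underside.
Mind the look-alikes: they are no part of the job. Leave any blue or yellow look-alike of the rack alone.

How it is judged:
By the outcome, as a careful person would: the job done as asked, in the order asked, and still so for the second after the job is handed in, with the robot touching nothing.
It also fails if it takes over 51 s, if anything falls off the work surface, if the arm or the gripper's body presses on something with over 40 N, if the wrist force passes 120 N, or if a joint passes its speed limit or range.

## Working session

There is one attempt and no reset: what is moved stays moved. The work goes in short steps, Python scripts to look and compute and a tool call to move; the robot and the scene stay as the last step left them, time stands still between calls to the robot, and variables do not carry over. Pictures are saved under pics/ and viewed, about 8 in all and at most 12, crops included, and the job is handed in when it is done.

Besides the shell and the picture viewer there is one more tool, called after "Emit:" in YAML: its name, and indented under it one key for each argument. move_arm: Moves the arm, as the interface text tells. Its arguments: {"type":"object","properties":{"commands":{"type":"array"},"claw":{"type":"number"}},"required":["commands"]}

```bash
mkdir -p pics
cat > h.py <<'E'
import numpy as np, cv2
from workcell import bot, snapshot, nets
def K(s):
    f=240/np.tan(np.radians(s["fovy"])/2); return np.array([[f,0,s["cx"]],[0,f,s["cy"]],[0,0,1.]])
def rays(s,px):
    return cv2.undistortPoints(np.array(px,float).reshape(-1,1,2),K(s),np.array([s["k1"],0,0,0.])).reshape(-1,2)
def world(s,px,depth):
    r=rays(s,px); d=np.asarray(depth).reshape(-1,1); c=np.hstack([r*d,d])
    R=cv2.Rodrigues(np.array(s["rvec"],float))[0]; return (c-np.ravel(s["tvec"]))@R
def proj(s,P):
    return cv2.projectPoints(np.array(P,float).reshape(-1,1,3),np.array(s["rvec"],float),np.array(s["tvec"],float),K(s),np.array([s["k1"],0,0,0.]))[0].reshape(-1,2)
def cloud(s):
    v,u=np.mgrid[0:480,0:640]; return world(s,np.stack([u.ravel(),v.ravel()],1),s["depth"].ravel()).reshape(480,640,3)
def save(s,n): cv2.imwrite("pics/"+n,cv2.cvtColor(s["image"],cv2.COLOR_RGB2BGR))
E
python3 - <<'E'
from h import *
import pickle
S={}
for c in("scene","side"):
    s=snapshot(c);S[c]=s;save(s,c+"0.png")
    for n in("shaker","rack","rack_end","clamp_handle","clamp_grip","clamp_foot","clamp_pivot","stop_face","wash_bottle","beaker","flask_50","flask_100","tube_red","tube_blue"):
        for r in nets.recognise(n,c)[:3]:
            u,v=map(int,r["pixel"]);d=np.median(s["depth"][max(v-1,0):v+2,max(u-1,0):u+2])
            print(c,n,round(r["conf"],2),u,v,world(s,[(u,v)],[d]).round()[0])
pickle.dump(S,open("S0.pkl","wb"))
st=bot.get_state();print(st["clock"],st["ee_rot"],st["gripper_width"],bot.tcp_to_grasp)
E
```

```text
scene shaker 0.6 315 260 [614.  76. 220.]
scene shaker 0.56 309 267 [615.  52. 162.]
scene rack 0.88 270 214 [630. -73. 188.]
scene rack 0.81 350 136 [ 326. -265.   92.]
scene rack 0.59 508 363 [387. 363.  93.]
scene rack_end 0.93 269 212 [629. -78. 189.]
scene rack_end 0.68 508 363 [387. 363.  93.]
scene rack_end 0.66 347 144 [ 329. -271.   62.]
scene clamp_handle 0.61 312 262 [615.  66. 200.]
scene clamp_grip 0.87 311 263 [616.  64. 194.]
scene clamp_pivot 0.97 316 259 [613.  78. 225.]
scene stop_face 0.96 318 260 [612.  82. 227.]
scene wash_bottle 0.61 220 187 [ 674. -252.  112.]
scene beaker 0.86 218 299 [780. -58.   4.]
scene beaker 0.74 272 213 [625. -73. 188.]
scene flask_50 0.9 420 307 [440. 186.  55.]
scene flask_100 0.9 420 307 [440. 186.  55.]
scene tube_red 0.59 384 353 [559. 232.  70.]
scene tube_red 0.44 420 307 [440. 186.  55.]
scene tube_blue 0.75 271 213 [627. -74. 189.]
scene tube_blue 0.57 279 172 [ 531. -251.   84.]
side shaker 0.9 306 295 [ 518. -143.   96.]
side rack 0.93 182 394 [ 305. -354.   93.]
side rack 0.85 352 265 [ 601. -156.  171.]
side rack 0.65 227 1
[... 199 characters left out ...]
1.   98.]
side clamp_grip 0.95 339 190 [602.  51. 199.]
side clamp_pivot 0.57 303 292 [ 513. -135.   97.]
side stop_face 0.62 303 294 [ 513. -142.   98.]
side wash_bottle 0.91 394 356 [ 652. -311.   98.]
side wash_bottle 0.55 352 196 [659. 259.  48.]
side wash_bottle 0.22 424 265 [760. -67.  85.]
side beaker 0.96 426 270 [765. -68.  73.]
side flask_50 0.94 255 215 [418. 271.   2.]
side flask_50 0.6 349 199 [652. 255.  42.]
side flask_100 0.94 255 215 [418. 271.   2.]
side flask_100 0.6 349 199 [652. 255.  42.]
side tube_red 0.62 308 208 [548. 211.  53.]
side tube_blue 0.59 315 353 [ 524. -266.   72.]
1.5 [-3.03403208e-06  7.83213055e-01 -6.21753414e-01 -5.30782020e-05] 93.82256625611913 18.8
```

View pics/scene0.png

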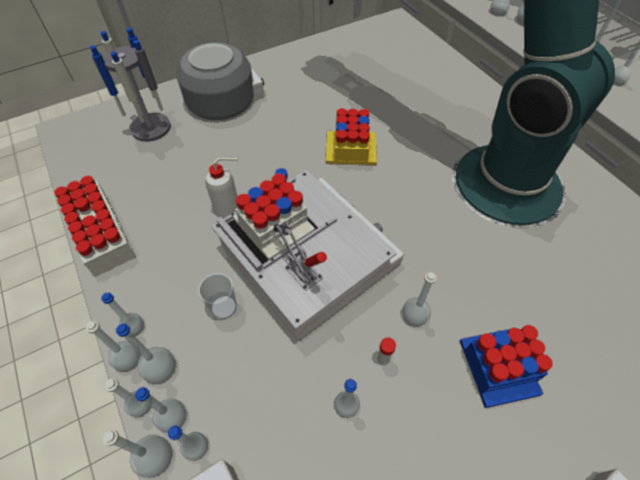

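View pics/side0.png

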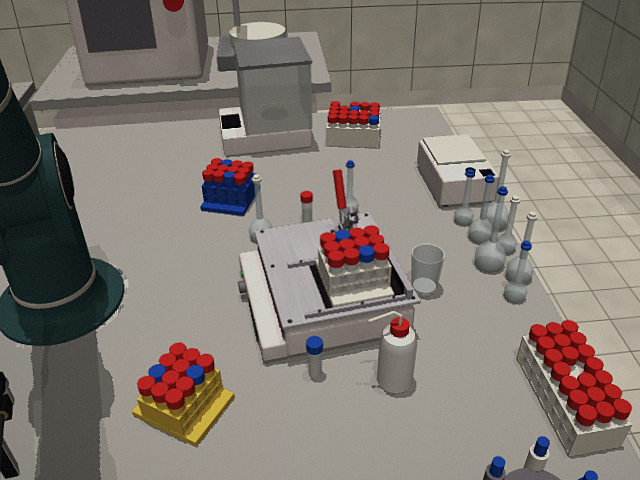

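The scene shows the white shaker in the middle with the rack at about (270,210), its end pointing at the stop away from the robot, and the red handle at about (316,259). Blue and yellow racks are look-alikes. Next I'll fit the shaker and rack poses from depth.

Run:
```python
from h import *
import pickle
S=pickle.load(open("S0.pkl","rb"))
C={k:cloud(S[k]) for k in S}; ok={k:S[k]["depth"]>0 for k in S}
for k in S:
    P=C[k]; m=ok[k]&(abs(P[...,2]-95)<3)&(np.hypot(P[...,0]-600,P[...,1]+20)<260)
    n,l,st,_=cv2.connectedComponentsWithStats(m.astype(np.uint8)); i=1+np.argmax(st[1:,4])
    m=cv2.morphologyEx((l==i).astype(np.uint8),cv2.MORPH_OPEN,np.ones((3,3)))>0
    print(k,"plat",m.sum(),P[m][:,2].mean(),cv2.minAreaRect(P[m][:,:2].astype(np.float32)))
    I=S[k]["image"].astype(int)
    # tube caps & handle: above plane
    for nm,mm in(("caps",ok[k]&(P[...,2]>183)&(P[...,2]<194)),("block",ok[k]&(P[...,2]>150)&(P[...,2]<158))):
        mm=mm&(np.hypot(P[...,0]-630,P[...,1]+75)<90)
        q=P[mm][:,:2]; print(nm,mm.sum(),q.mean(0).round(1),cv2.minAreaRect(q.astype(np.float32)))
    red=ok[k]&(I[...,0]>110)&(I[...,1]<60)&(I[...,2]<60)&(np.hypot(P[...,0]-620,P[...,1]-60)<60)&(P[...,2]>120)
    q=P[red]; print("handle",len(q),q.mean(0),q.min(0),q.max(0)); 
    if len(q)>5: print(np.linalg.svd(q-q.mean(0))[2][0])
```

```text
scene plat 7550 94.16450513856232 ((578.7464599609375, -49.86546325683594), (260.4527587890625, 298.9980163574219), 9.415912628173828)
caps 1793 [ 617.2 -103.3] ((610.316162109375, -86.24999237060547), (113.5398178100586, 135.70045471191406), 8.912031173706055)
block 414 [626.8 -75.9] ((636.016845703125, -61.6767578125), (119.9975814819336, 142.6685333251953), 65.72282409667969)
handle 77 [606.11041609  78.77586246 227.35476776] [597.69795725  49.05350312 188.12020541] [614.14741091  86.69287663 232.90550267]
[ 0.22852406 -0.67325664 -0.70320854]
side plat 3787 95.75783628097777 ((573.4102172851562, -52.8759765625), (257.2721252441406, 303.2852783203125), 9.336764335632324)
caps 1665 [ 612.5 -112.1] ((611.311767578125, -104.60602569580078), (115.10861206054688, 129.7271270751953), 34.851837158203125)
block 279 [ 611.8 -134.2] ((596.1256713867188, -93.08798217773438), (101.43647766113281, 165.5673370361328), 26.36197280883789)
handle 282 [604.02279048  52.55738547 199.62475078] [594.3100763    1.71275263 122.27602063] [620.99874666  76.66401241 236.09139197]
[ 0.09478575 -0.49216577 -0.86532567]
```

```bash
cat >> h.py <<'E'
yaw=np.radians(9.4); O=np.array([576,-51.5,0]); RL=np.array([[np.cos(yaw),-np.sin(yaw),0],[np.sin(yaw),np.cos(yaw),0],[0,0,1]])
def loc(P): return (np.asarray(P)-O)@RL
def wor(L): return np.asarray(L)@RL.T+O
E
python3 - <<'E'
from h import *
import pickle
S=pickle.load(open("S0.pkl","rb"));out=[]
for k,(x0,y0) in(("scene",(200,150)),("side",(260,130))):
    s=S[k];L=loc(cloud(s));ok=s["depth"]>0
    m=ok&(L[...,2]>181)&(L[...,2]<194)&(L[...,1]<0)&(L[...,1]>-150)&(abs(L[...,0])<130)
    print(k,"caps x",np.percentile(L[m][:,0],[1,3,50,97,99]).round(1),"y",np.percentile(L[m][:,1],[1,3,50,97,99]).round(1))
    for z0,z1 in((100,118),(120,140),(140,150)):
        m=ok&(L[...,2]>z0)&(L[...,2]<z1)&(L[...,1]<-25)&(L[...,1]>-105)&(abs(L[...,0])<130)
        print(z0,np.percentile(L[m][:,0],[1,5,50,95,99]).round(1))
    im=cv2.cvtColor(s["image"],cv2.COLOR_RGB2BGR)
    for p,c in((( -11,-65,132),(0,255,0)),((105,-65,106),(255,0,255)),((47,49,141),(255,255,0)),((47,114,211),(0,255,255)),((130,150,95),(255,0,0)),((130,-150,95),(255,0,0)),((-130,150,95),(255,0,0)),((-130,-150,95),(255,0,0))):
        u,v=proj(s,[wor(p)])[0]; cv2.circle(im,(round(u),round(v)),1,c,-1)
    out.append(cv2.resize(im[y0:y0+200,x0:x0+200],(400,400),interpolation=cv2.INTER_CUBIC))
cv2.imwrite("pics/c1.png",np.hstack(out))
E
```

```text
scene caps x [-26.  -23.2  31.3  80.7  83.1] y [-105.9 -103.   -61.8  -23.6  -22.2]
100 [-25.5  -5.8 109.7 119.5 119.7]
120 [-25.9 -19.9  72.8  86.1  86.3]
140 [-12.3  15.4  85.7  86.4  86.7]
side caps x [-31.4 -29.3  21.1  73.6  76.6] y [-110.4 -109.   -72.7  -29.   -25.2]
100 [-103.2  -40.3   29.6  109.6  113.5]
120 [-34.3 -34.   17.6 109.  112.3]
140 [-34.6 -34.    0.8  72.4  76.6]
```

View pics/c1.png

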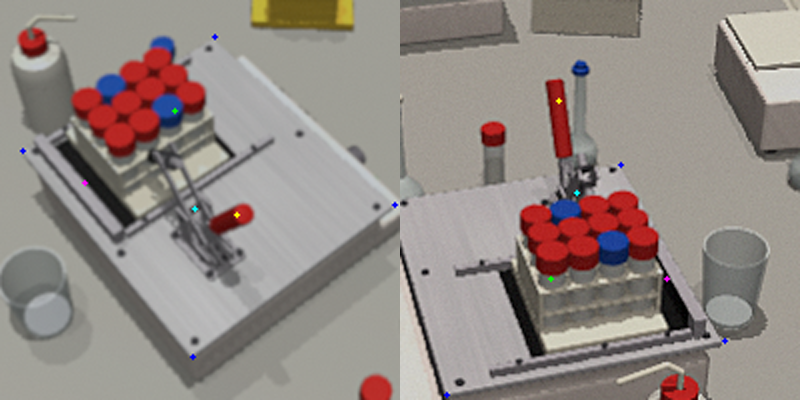

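The projections fit. The blue corners sit on the platform, and the pivot, grip and stop are in place. The rack's -x wall is at local x ≈ -32, so about 20 mm short of home. I'll approach behind it with the jaws half shut.

Emit:
move_arm:
  commands:
    - [0, 0, 0, 0, 0, 0.065]
    - [-36, -40, 0, 0, 0, 0]
    - [-36, -40, 0, 0, 0, 0]
    - [-36, -40, 0, 0, 0, 0]
    - [-36, -40, 0, 0, 0, 0]
    - [-36, -40, 0, 0, 0, 0]
    - [-36, -40, 0, 0, 0, 0]
    - [-36, -40, 0, 0, 0, 0]
    - [-36, -40, 0, 0, 0, 0]
    - [-36, -40, 0, 0, 0, 0]
    - [-36, -40, 0, 0, 0, 0]
    - [0, 0, 0, 0, 0, 0]
  claw: 0

```text
clock: 3.0
tool_pos: [479.7, -184.7, 205.5]
ee_rot: [-0.001, 0.764, -0.645, -0.0]
wrist_force: [-0.5, -0.1, 0.2]
gripper_width: 47.2
```

```bash
cat > st.py <<'E'
from h import *
from scipy.spatial.transform import Rotation as Rn
s=bot.get_state();w,x,y,z=s["ee_rot"];R=Rn.from_quat([x,y,z,w]).as_matrix()
print(s["clock"],"local",loc(s["tool_pos"]).round(1),"F loc",(s["wrist_force"]@RL).round(1),"w",round(s["gripper_width"],1));print("tool axes (cols) in local\n",(RL.T@R).round(3))
E
python3 st.py
```

```text
3.0 local [-116.7 -115.7  205.5] F loc [-0.5  0.   0.2] w 47.2
tool axes (cols) in local
 [[ 0.005 -1.     0.001]
 [-1.    -0.005  0.001]
 [-0.001 -0.001 -1.   ]]
```

Emit:
move_arm:
  commands:
    - [-25, -27, 0, 0, 0, 0]
    - [-25, -27, 0, 0, 0, 0]
    - [0, 0, 30, 0, 0, 0]
    - [0, 0, 30, 0, 0, 0]
    - [0, 0, 22, 0, 0, 0]
    - [0, -6, 0, 0, 0, 0]
    - [0, -4, 0, 0, 0, 0]
    - [0, 0, 0, 0, 0, 0]

```text
clock: 4.0
tool_pos: [533.5, -128.6, 124.4]
ee_rot: [-0.0, 0.763, -0.647, 0.001]
wrist_force: [0.1, -0.4, -0.2]
gripper_width: 47.1
```

```bash
python3 st.py
python3 - <<'E'
from h import *
a=snapshot("scene");b=snapshot("side")
out=[]
for s,(x0,y0) in((a,(200,150)),(b,(260,130))):
    out.append(cv2.resize(s["image"][y0:y0+200,x0:x0+200,::-1],(400,400),interpolation=cv2.INTER_CUBIC))
cv2.imwrite("pics/c2.png",np.hstack(out))
E
```

```text
4.0 local [-54.5 -69.1 124.4] F loc [ 0.1 -0.4 -0.2] w 47.1
tool axes (cols) in local
 [[-0.    -1.     0.001]
 [-1.     0.    -0.001]
 [ 0.001 -0.001 -1.   ]]
```

View pics/c2.png

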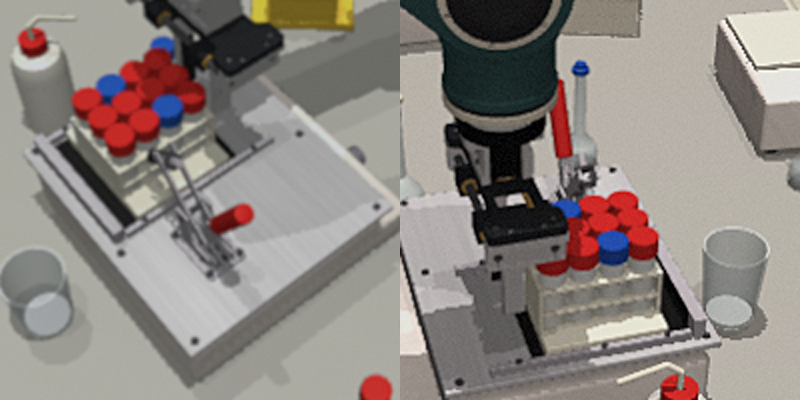

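The fingers stand upright behind the rack's -x wall and nothing is in contact. Pushing slowly.

Emit:
move_arm:
  commands:
    - [0, -5, 0, 0, 0, 0]
    - [0, -5, 0, 0, 0, 0]
    - [0, -3, 0, 0, 0, 0]
    - [0, -3, 0, 0, 0, 0]
    - [0, -3, 0, 0, 0, 0]
    - [0, -3, 0, 0, 0, 0]
    - [0, -3, 0, 0, 0, 0]
    - [0, -3, 0, 0, 0, 0]

```text
clock: 5.1
tool_pos: [559.0, -124.6, 123.4]
ee_rot: [0.001, 0.762, -0.647, -0.001]
wrist_force: [-13.5, -3.2, 12.1]
gripper_width: 46.8
```

Emit:
move_arm:
  commands:
    - [0, -2, 0, 0, 0, 0]
    - [0, -2, 0, 0, 0, 0]

```text
clock: 5.35
tool_pos: [562.9, -123.9, 123.4]
ee_rot: [0.001, 0.762, -0.647, -0.001]
wrist_force: [-13.0, -2.4, 10.1]
gripper_width: 47.3
```

Emit:
move_arm:
  commands:
    - [0, -1, 0, 0, 0, 0]
    - [0, -1, 0, 0, 0, 0]

```text
clock: 5.6
tool_pos: [564.8, -123.6, 123.3]
ee_rot: [0.001, 0.762, -0.647, -0.001]
wrist_force: [-13.8, -3.5, 10.5]
gripper_width: 47.2
```

```bash
python3 st.py
```

```text
5.6 local [-22.8 -69.3 123.3] F loc [-14.2  -1.2  10.5] w 47.2
tool axes (cols) in local
 [[-0.001 -1.    -0.003]
 [-1.     0.001 -0.   ]
 [ 0.     0.003 -1.   ]]
```

Emit:
move_arm:
  commands:
    - [0, -1, 0, 0, 0, 0]
    - [0, -1, 0, 0, 0, 0]

```text
clock: 5.85
tool_pos: [566.5, -123.3, 123.4]
ee_rot: [0.002, 0.762, -0.647, -0.001]
wrist_force: [-20.8, -2.8, 18.1]
gripper_width: 47.1
```

Emit:
move_arm:
  commands:
    - [0, -1, 0, 0, 0, 0]
    - [0, -1, 0, 0, 0, 0]

```text
clock: 6.1
tool_pos: [566.5, -123.3, 123.3]
ee_rot: [0.003, 0.762, -0.647, -0.003]
wrist_force: [-37.1, -2.5, 31.4]
gripper_width: 46.9
```

Emit:
move_arm:
  commands:
    - [0, -1, 0, 0, 0, 0]
    - [0, 0, 0, 0, 0, 0]

```text
clock: 6.35
tool_pos: [566.5, -123.3, 123.3]
ee_rot: [0.004, 0.762, -0.647, -0.003]
wrist_force: [-41.2, -3.7, 34.7]
gripper_width: 47.1
```

Motion stopped and force jumped from 14 to 41 N, so the rack is against the stop. Backing off to check.

Emit:
move_arm:
  commands:
    - [0, 3, 0, 0, 0, 0]
    - [0, 5, 0, 0, 0, 0]
    - [0, 20, 0, 0, 0, 0]
    - [0, 40, 0, 0, 0, 0]
    - [0, 0, 0, 0, 0, 0]
  claw: 1

```text
clock: 6.98
tool_pos: [502.3, -133.9, 123.6]
ee_rot: [0.0, 0.762, -0.647, -0.0]
wrist_force: [0.7, -0.7, 0.4]
gripper_width: 1.2
```

```bash
python3 st.py
python3 - <<'E'
from h import *
out=[]
for k,(x0,y0) in(("scene",(200,150)),("side",(260,130))):
    s=snapshot(k);L=loc(cloud(s));ok=s["depth"]>0
    for z0,z1 in((100,118),(120,140),(140,150)):
        m=ok&(L[...,2]>z0)&(L[...,2]<z1)&(L[...,1]<-25)&(L[...,1]>-105)&(abs(L[...,0])<130)
        if m.any(): print(k,z0,np.percentile(L[m][:,0],[1,5,50,95,99]).round(1))
    for n in("rack_end","clamp_grip","clamp_foot"):
        for r in nets.recognise(n,k)[:2]:
            u,v=map(int,r["pixel"]);print(n,round(r["conf"],2),u,v,loc(world(s,[(u,v)],[s["depth"][v,u]])).round()[0])
    I=s["image"].astype(int);red=ok&(I[...,0]>90)&(I[...,1]<60)&(I[...,2]<60)&(abs(L[...,0]-47)<25)&(L[...,1]>60)&(L[...,1]<150)&(L[...,2]>120)
    if red.any(): print("handle",red.sum(),np.percentile(L[red],[2,50,98],axis=0).round(1).tolist())
    out.append(cv2.resize(s["image"][y0:y0+200,x0:x0+200,::-1],(400,400),interpolation=cv2.INTER_CUBIC))
cv2.imwrite("pics/c3.png",np.hstack(out))
E
```

```text
6.975 local [-86.2 -69.2 123.6] F loc [ 0.6 -0.8  0.4] w 1.2
tool axes (cols) in local
 [[-0.001 -1.    -0.001]
 [-1.     0.001 -0.   ]
 [ 0.     0.001 -1.   ]]
scene 100 [ -4.5  41.  112.2 119.5 119.7]
scene 120 [-89.6 -79.1  74.4 107.7 107.9]
scene 140 [-91.  -85.9  86.1 107.7 107.9]
rack_end 0.89 263 217 [ 63. -33. 187.]
rack_end 0.88 506 359 [-122.  433.   92.]
clamp_grip 0.68 313 263 [ 59. 113. 202.]
handle 132 [[43.6, 87.8, 172.7], [54.6, 120.3, 225.7], [58.4, 130.4, 232.7]]
side 100 [-123.   -83.8    9.1   92.7  100.6]
side 120 [-93.6 -90.2  20.6  95.2 108.1]
side 140 [-93.9 -93.3 -11.5  91.2  98.8]
rack_end 0.93 365 262 [  31. -111.  176.]
rack_end 0.91 227 188 [-161.  389.   64.]
clamp_grip 0.87 341 194 [ 45.  92. 192.]
handle 314 [[36.8, 79.5, 167.1], [43.3, 99.4, 200.2], [52.0, 119.5, 232.6]]
```

View pics/c3.png

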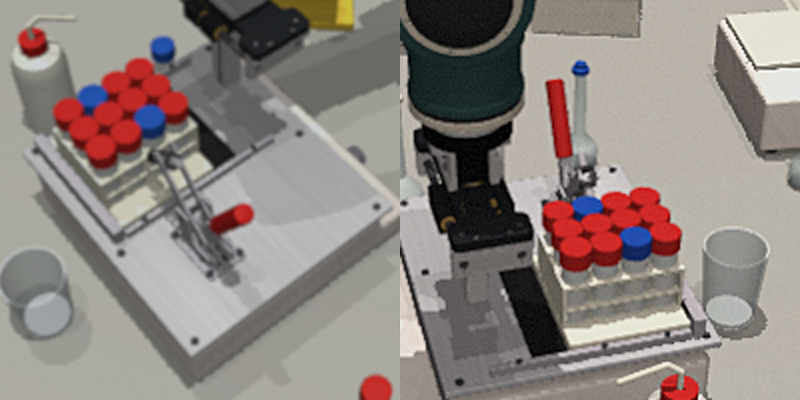

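The rack sits flush on the stop: the scene's +x end at 107.8 minus the about 2.8 camera offset gives 105. The handle is untouched. Next I'll raise, turn 90° and go to the handle's inner side.

Emit:
move_arm:
  commands:
    - [0, 0, -50, 0, 0, 0.1745]
    - [0, 0, -50, 0, 0, 0.1745]
    - [0, 0, -50, 0, 0, 0.1745]
    - [0, 0, 0, 0, 0, 0.1745]
    - [0, 0, 0, 0, 0, 0.1745]
    - [0, 0, 0, 0, 0, 0.1745]
    - [0, 0, 0, 0, 0, 0.1745]
    - [0, 0, 0, 0, 0, 0.1745]
    - [0, 0, 0, 0, 0, 0.1745]
    - [0, 0, 0, 0, 0, 0]

```text
clock: 8.62
tool_pos: [504.2, -133.0, 273.4]
ee_rot: [-0.0, -0.083, 0.997, 0.0]
wrist_force: [-0.1, 1.3, -0.3]
gripper_width: 0.1
```

Emit:
move_arm:
  commands:
    - [-33, 37, 0, 0, 0, 0]
    - [-33, 37, 0, 0, 0, 0]
    - [-33, 37, 0, 0, 0, 0]
    - [-33, 37, 0, 0, 0, 0]
    - [0, 0, 0, 0, 0, 0]

```text
clock: 9.25
tool_pos: [555.9, -52.6, 266.6]
ee_rot: [-0.007, -0.085, 0.996, 0.007]
wrist_force: [-0.2, -0.1, -0.5]
gripper_width: 0.7
```

```bash
python3 st.py
```

```text
9.25 local [-20.    2.2 266.6] F loc [-0.2 -0.1 -0.5] w 0.7
tool axes (cols) in local
 [[-1.    -0.006 -0.012]
 [-0.006  1.     0.015]
 [ 0.012  0.015 -1.   ]]
```

Emit:
move_arm:
  commands:
    - [-15, 19, 0, 0, 0, 0]
    - [-15, 19, 0, 0, 0, 0]

```text
clock: 9.5
tool_pos: [578.6, -14.6, 267.5]
ee_rot: [-0.006, -0.081, 0.997, 0.007]
wrist_force: [-0.6, 0.3, -0.2]
gripper_width: 1.2
```

```bash
python3 st.py; python3 -c "
from h import *
s=bot.get_state();print(s['q'].round(2) if hasattr(s['q'],'round') else s['q'],s['qd'])"
```

```text
9.5 local [  8.6  36.  267.5] F loc [-0.6  0.4 -0.2] w 1.2
tool axes (cols) in local
 [[-1.     0.002 -0.011]
 [ 0.002  1.     0.015]
 [ 0.011  0.015 -1.   ]]
[-0.51  0.33  0.63  1.66 -0.22  1.23 -2.81] [-7.48218768e-01  2.91205504e-01  6.89206589e-01 -1.96140875e-01
 -3.51255507e-01  9.21859752e-02 -5.42003746e-04]
```

Joint 7 is at its limit on this side, so I'll turn half round the other way, which gives the same finger geometry.

Emit:
move_arm:
  commands:
    - [0, 0, 0, 0, 0, -0.18]
    - [0, 0, 0, 0, 0, -0.18]
    - [0, 0, 0, 0, 0, -0.18]
    - [0, 0, 0, 0, 0, -0.18]
    - [0, 0, 0, 0, 0, -0.18]
    - [0, 0, 0, 0, 0, -0.18]
    - [0, 0, 0, 0, 0, -0.18]
    - [0, 0, 0, 0, 0, -0.18]
    - [0, 0, 0, 0, 0, -0.18]
    - [0, 0, 0, 0, 0, -0.18]
    - [0, 0, 0, 0, 0, -0.18]
    - [0, 0, 0, 0, 0, -0.18]

```text
clock: 11.0
tool_pos: [578.3, -15.2, 267.6]
ee_rot: [-0.003, 0.918, -0.396, -0.009]
wrist_force: [0.3, -0.3, -0.3]
gripper_width: 0.1
```

Emit:
move_arm:
  commands:
    - [0, 0, 0, 0, 0, -0.18]
    - [0, 0, 0, 0, 0, -0.18]
    - [0, 0, 0, 0, 0, -0.18]
    - [0, 0, 0, 0, 0, -0.18]
    - [0, 0, 0, 0, 0, -0.18]
    - [0, 0, 0, 0, 0, -0.08]
    - [0, 0, 0, 0, 0, 0]

```text
clock: 11.88
tool_pos: [578.3, -15.1, 267.6]
ee_rot: [-0.007, 0.997, 0.08, -0.006]
wrist_force: [0.4, -0.1, -0.8]
gripper_width: 0.6
```

```bash
python3 st.py; python3 -c "
from h import *
s=bot.get_state();print(np.round(s['q'],2))"
```

```text
11.875 local [  8.2  35.6 267.6] F loc [ 0.3 -0.1 -0.8] w 0.6
tool axes (cols) in local
 [[ 1.    -0.005 -0.011]
 [-0.005 -1.     0.015]
 [-0.011 -0.015 -1.   ]]
[-0.11  0.29  0.12  1.65 -0.05  1.22  0.18]
```

Emit:
move_arm:
  commands:
    - [13, -17, 0, 0, 0, 0]
    - [13, -17, 0, 0, 0, 0]
    - [13, -16, 0, 0, 0, 0]
    - [0, 0, 20, 0, 0, 0]
    - [0, 0, 20, 0, 0, 0]
    - [0, 0, 16, 0, 0, 0]
    - [0, 0, 0, 0, 0, 0]

```text
clock: 12.75
tool_pos: [608.0, 42.8, 210.7]
ee_rot: [-0.007, 0.997, 0.08, -0.007]
wrist_force: [0.2, -0.1, 0.2]
gripper_width: 0.2
```

```bash
python3 st.py
python3 - <<'E'
from h import *
out=[]
for k,(x0,y0) in(("scene",(220,130)),("side",(260,100))):
    s=snapshot(k)
    out.append(cv2.resize(s["image"][y0:y0+200,x0:x0+200,::-1],(400,400),interpolation=cv2.INTER_CUBIC))
cv2.imwrite("pics/c4.png",np.hstack(out))
E
```

```text
12.75 local [ 47.   87.8 210.7] F loc [ 0.1 -0.1  0.2] w 0.2
tool axes (cols) in local
 [[ 1.    -0.005 -0.013]
 [-0.004 -1.     0.015]
 [-0.013 -0.015 -1.   ]]
```

View pics/c4.png

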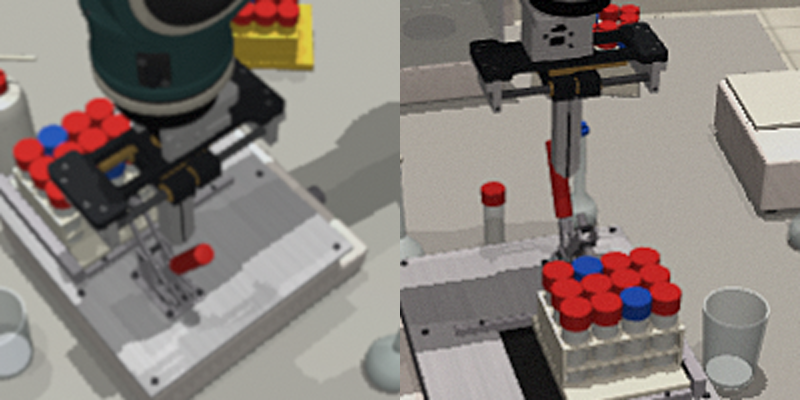

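The closed fingers stand between the arm and the red handle, on the handle's inner side, nearly centred on it in x. I'll push it along its arc.

Emit:
move_arm:
  commands:
    - [-2, -8, 0, 0, 0, 0]
    - [0, -8, 0, 0, 0, 0]
    - [0, -8, 0, 0, 0, 0]
    - [0, -7, 0, 0, 0, 0]
    - [0, -8, 3, 0, 0, 0]
    - [0, -8, 3, 0, 0, 0]

```text
clock: 13.6
tool_pos: [599.0, 88.5, 206.7]
ee_rot: [-0.007, 0.997, 0.079, -0.006]
wrist_force: [-0.5, 0.8, -0.4]
gripper_width: 0.5
```

Emit:
move_arm:
  commands:
    - [0, -7, 4, 0, 0, 0]
    - [0, -7, 4, 0, 0, 0]

```text
clock: 13.85
tool_pos: [596.6, 103.2, 198.7]
ee_rot: [-0.007, 0.997, 0.08, -0.006]
wrist_force: [0.8, -0.8, 3.6]
gripper_width: 0.6
```

```bash
python3 st.py
python3 - <<'E'
from h import *
out=[]
for k,(x0,y0) in(("scene",(220,130)),("side",(260,100))):
    s=snapshot(k)
    out.append(cv2.resize(s["image"][y0:y0+200,x0:x0+200,::-1],(400,400),interpolation=cv2.INTER_CUBIC))
cv2.imwrite("pics/c5.png",np.hstack(out))
E
```

```text
13.85 local [ 45.5 149.3 198.7] F loc [ 0.7 -0.9  3.6] w 0.6
tool axes (cols) in local
 [[ 1.    -0.005 -0.011]
 [-0.005 -1.     0.016]
 [-0.011 -0.015 -1.   ]]
```

View pics/c5.png

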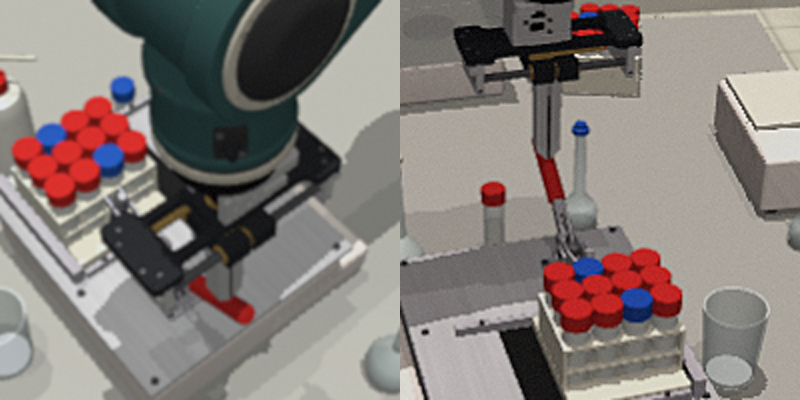

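The handle follows the fingertip and is partway over, still in contact. Continuing.

Emit:
move_arm:
  commands:
    - [0, -5, 6, 0, 0, 0]
    - [0, -5, 6, 0, 0, 0]
    - [0, -4, 6, 0, 0, 0]
    - [0, -3, 6, 0, 0, 0]

```text
clock: 14.45
tool_pos: [593.9, 118.5, 174.8]
ee_rot: [-0.006, 0.997, 0.079, -0.006]
wrist_force: [1.5, -6.0, 5.7]
gripper_width: 0.4
```

Emit:
move_arm:
  commands:
    - [0, -1, 3, 0, 0, 0]
    - [0, -1, 3, 0, 0, 0]

```text
clock: 14.7
tool_pos: [593.0, 121.4, 168.7]
ee_rot: [-0.007, 0.997, 0.079, -0.006]
wrist_force: [1.5, -0.2, 1.8]
gripper_width: 0.6
```

Emit:
move_arm:
  commands:
    - [0, -1, 3, 0, 0, 0]
    - [0, 0, 3, 0, 0, 0]

```text
clock: 14.95
tool_pos: [592.6, 123.0, 162.6]
ee_rot: [-0.007, 0.997, 0.08, -0.007]
wrist_force: [1.1, -0.6, -0.4]
gripper_width: 0.2
```

Emit:
move_arm:
  commands:
    - [0, 0, 2, 0, 0, 0]
    - [0, 0, 0, 0, 0, 0]

```text
clock: 15.2
tool_pos: [592.7, 122.6, 160.8]
ee_rot: [-0.007, 0.997, 0.079, -0.006]
wrist_force: [-0.0, 1.0, 0.5]
gripper_width: 0.6
```

```bash
python3 st.py
```

```text
15.2 local [ 44.9 169.  160.8] F loc [0.1 1.  0.5] w 0.6
tool axes (cols) in local
 [[ 1.    -0.005 -0.012]
 [-0.005 -1.     0.015]
 [-0.012 -0.015 -1.   ]]
```

The force fell to zero, which suggests it snapped. I'll feel down to confirm where the handle's top is.

Emit:
move_arm:
  commands:
    - [0, 0, 2, 0, 0, 0]
    - [0, 0, 2, 0, 0, 0]

```text
clock: 15.45
tool_pos: [592.8, 122.7, 156.9]
ee_rot: [-0.007, 0.997, 0.079, -0.006]
wrist_force: [-0.2, 0.2, 0.2]
gripper_width: 0.6
```

Emit:
move_arm:
  commands:
    - [0, 0, 2, 0, 0, 0]
    - [0, 0, 0, 0, 0, 0]

```text
clock: 15.7
tool_pos: [592.8, 122.7, 155.1]
ee_rot: [-0.007, 0.997, 0.079, -0.006]
wrist_force: [-0.5, -0.3, 3.1]
gripper_width: 0.5
```

Emit:
move_arm:
  commands:
    - [0, 0, 1, 0, 0, 0]
    - [0, 0, 0, 0, 0, 0]

```text
clock: 15.95
tool_pos: [592.9, 122.8, 154.3]
ee_rot: [-0.007, 0.997, 0.079, -0.006]
wrist_force: [-1.7, 0.2, 6.3]
gripper_width: 0.5
```

Emit:
move_arm:
  commands:
    - [0, 0, 2, 0, 0, 0]
    - [0, 0, 0, 0, 0, 0]

```text
clock: 16.2
tool_pos: [593.0, 122.8, 152.9]
ee_rot: [-0.007, 0.997, 0.08, -0.006]
wrist_force: [-3.9, 1.4, 13.1]
gripper_width: 0.7
```

Emit:
move_arm:
  commands:
    - [0, 0, -30, 0, 0, 0]
    - [0, 0, -40, 0, 0, 0]
    - [0, 0, -40, 0, 0, 0]
    - [-40, 20, 0, 0, 0, 0]
    - [-40, 20, 0, 0, 0, 0]
    - [-40, 20, 0, 0, 0, 0]
    - [-40, 0, 0, 0, 0, 0]
    - [-40, 0, 0, 0, 0, 0]
    - [0, 0, 0, 0, 0, 0]

```text
clock: 17.32
tool_pos: [404.6, 30.0, 263.8]
ee_rot: [-0.007, 0.997, 0.079, -0.006]
wrist_force: [0.4, 0.1, 0.7]
gripper_width: 0.1
```

```bash
python3 st.py
python3 - <<'E'
from h import *
out=[]
for k,(x0,y0) in(("scene",(200,130)),("side",(260,120))):
    s=snapshot(k);L=loc(cloud(s));ok=s["depth"]>0
    I=s["image"].astype(int);red=ok&(I[...,0]>90)&(I[...,1]<60)&(I[...,2]<60)&(abs(L[...,0]-47)<25)&(L[...,1]>60)&(L[...,1]<240)&(L[...,2]>110)
    if red.any(): print(k,"handle",red.sum(),np.percentile(L[red],[2,50,98],axis=0).round(1).tolist())
    m=ok&(L[...,2]>125)&(L[...,2]<150)&(L[...,1]<-25)&(L[...,1]>-105)&(abs(L[...,0])<130)
    print(np.percentile(L[m][:,0],[1,5,50,95,99]).round(1))
    out.append(cv2.resize(s["image"][y0:y0+200,x0:x0+200,::-1],(400,400),interpolation=cv2.INTER_CUBIC))
cv2.imwrite("pics/c6.png",np.hstack(out))
E
```

```text
17.325 local [-155.8  108.4  263.8] F loc [0.5 0.1 0.7] w 0.1
tool axes (cols) in local
 [[ 1.    -0.005 -0.01 ]
 [-0.005 -1.     0.015]
 [-0.011 -0.015 -1.   ]]
scene handle 387 [[42.6, 126.3, 146.1], [51.8, 165.2, 151.7], [58.2, 200.6, 155.7]]
[ -4.9   2.1  75.9 107.6 107.9]
side handle 155 [[36.3, 119.7, 145.2], [42.4, 155.7, 153.7], [51.5, 195.8, 158.1]]
[-12.8 -12.7  19.   80.3  99.1]
```

View pics/c6.png

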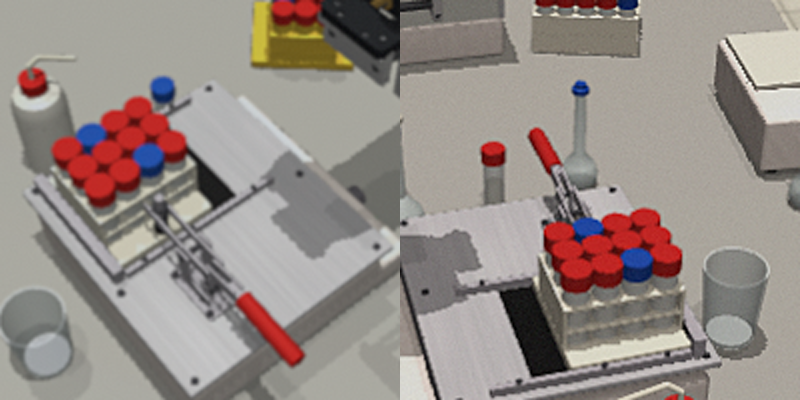

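The handle lies level with its top at z ≈ 155 and stays there untouched. The foot is on the lip, the rack is unchanged at the stop, and the bystanders in view are standing. Handing in.

```bash
python3 -c "
from workcell import bot
print(bot.hand_in())"
```

```text
the job is handed in; nothing more can be done
None
```

The rack is home against the stop and the clamp is locked on its lip; I handed the job in at about 17.4 s of the 51 s allowed.

**Rack:** I pushed it about 20 mm along the rails with half-open fingertips. Motion stopped and the force rose to about 41 N along the slide. The fingers also pressed down with up to about 35 N, so the rack was not lifted. Afterwards its +x end measured 107.6–107.9 mm in the scene camera against a nominal 105 mm. That camera reads about 3 mm high, so this agrees.

**Clamp:** With closed fingertips I pushed the red handle over its arc. The force peaked at about 8 N in the readings, then fell to zero as it snapped. Feeling down from above, I met the handle's top at about 155 mm (154.6 mm expected when locked), and it held against 13 N. It stayed level after I withdrew, and in the last picture the foot is down on the lip.

**Checks that disagreed or were not clean:**
- The two cameras differ by about 5 mm. I averaged them and let contact force decide the end points.
- My first 90° wrist turn ran joint 7 to its limit, so I turned it the other way.
- The last close-up crops show the wash bottle, beaker, tubes and a flask standing as before. I did not measure each bystander again, and the other flask was hardly in view.

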